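Put the family's toothbrushes on charge

TASK

Put the four electric toothbrush handles on charge: stand each one upright in the charging dock whose ring has the same colour as the top of the handle, with its foot flat on the seat inside the ring. Leave the red bottle and the cream jar where they are.

Things in the scene. Friction and masses are not known exactly. Their poses are not given: they have to be found in the camera images.
- blue_brush: Loose electric toothbrush handle without its brush head, standing upright: round, white below and blue above (from 80 mm up), 32 mm in diameter and straight-sided from the foot to 125 mm, rounded in to 20 mm wide at 135 mm; a thin steel shaft of 6 mm diameter sticks up on top to 150 mm. About 0.13 kg. Origin: centre of its flat foot; z points up along the handle; yaw is of no importance.
- yellow_brush: Loose electric toothbrush handle without its brush head, standing upright: round, white below and yellow above (from 80 mm up), 32 mm in diameter and straight-sided from the foot to 125 mm, rounded in to 20 mm wide at 135 mm; a thin steel shaft of 6 mm diameter sticks up on top to 150 mm. About 0.13 kg. Origin: centre of its flat foot; z points up along the handle; yaw is of no importance.
- green_brush: Loose electric toothbrush handle without its brush head, standing upright: round, white below and green above (from 80 mm up), 32 mm in diameter and straight-sided from the foot to 125 mm, rounded in to 20 mm wide at 135 mm; a thin steel shaft of 6 mm diameter sticks up on top to 150 mm. About 0.13 kg. Origin: centre of its flat foot; z points up along the handle; yaw is of no importance.
- red_brush: Loose electric toothbrush handle without its brush head, standing upright: round, white below and red above (from 80 mm up), 32 mm in diameter and straight-sided from the foot to 125 mm, rounded in to 20 mm wide at 135 mm; a thin steel shaft of 6 mm diameter sticks up on top to 150 mm. About 0.13 kg. Origin: centre of its flat foot; z points up along the handle; yaw is of no importance.
- blue_dock: Fixed charging dock: white round base 72 mm in diameter, with a raised blue ring on top (68 mm outside, 54 mm inside diameter) around a flat seat. The seat is 10 mm above the counter, the top of the ring 16 mm. Empty at the start. Origin: centre of the underside, on the counter; z up.
- yellow_dock: Fixed charging dock: white round base 72 mm in diameter, with a raised yellow ring on top (68 mm outside, 54 mm inside diameter) around a flat seat. The seat is 10 mm above the counter, the top of the ring 16 mm. Empty at the start. Origin: centre of the underside, on the counter; z up.
- green_dock: Fixed charging dock: white round base 72 mm in diameter, with a raised green ring on top (68 mm outside, 54 mm inside diameter) around a flat seat. The seat is 10 mm above the counter, the top of the ring 16 mm. Empty at the start. Origin: centre of the underside, on the counter; z up.
- red_dock: Fixed charging dock: white round base 72 mm in diameter, with a raised red ring on top (68 mm outside, 54 mm inside diameter) around a flat seat. The seat is 10 mm above the counter, the top of the ring 16 mm. Empty at the start. Origin: centre of the underside, on the counter; z up.
- red_bottle: Loose small red bottle with a black cap and paper label, 42 mm in diameter, 115 mm tall. Not a toothbrush; leave it. Origin: centre of its underside.
- cream_jar: Loose squat yellow cream jar with a dark brown lid, 78 mm in diameter, 58 mm tall. Leave it. Origin: centre of its underside.
Mind the look-alikes: they are no part of the job. Leave any orange look-alike of the blue_dock alone.

How it is judged:
At the end, for the whole second after the job is handed in: Each of the four handles stands upright (within 0.1 rad) and at rest in the dock of its own colour, its foot within 13 mm of the dock's centre and within 3 mm of the seat's height (horizontal distance between blue_brush and blue_dock below 0.013 m and z of blue_brush in the frame of blue_dock between 0.007 and 0.013 m and angle between each of blue_brush, yellow_brush, green_brush, red_brush's own z axis and vertical below 0.1 rad and linear speed of each of blue_brush, yellow_brush, green_brush, red_brush below 0.02 m/s and angular speed of each of blue_brush, yellow_brush, green_brush, red_brush below 0.2 rad/s and horizontal distance between yellow_brush and yellow_dock below 0.013 m and z of yellow_brush in the frame of yellow_dock between 0.007 and 0.013 m and horizontal distance between green_brush and green_dock below 0.013 m and z of green_brush in the frame of green_dock between 0.007 and 0.013 m and horizontal distance between red_brush and red_dock below 0.013 m and z of red_brush in the frame of red_dock between 0.007 and 0.013 m); the robot touches nothing.
It fails at once if the red bottle is shoved more than 20 mm or tipped over (distance of red_bottle from where it was at the start of the episode above 0.02 m or angle between red_bottle's own z axis and vertical above 0.5 rad).
It fails at once if the cream jar is shoved more than 20 mm or tipped over (distance of cream_jar from where it was at the start of the episode above 0.02 m or angle between cream_jar's own z axis and vertical above 0.5 rad).
It also fails if it takes over 125 s, if anything falls off the work surface, if the arm or the gripper's body presses on something with over 40 N, if the wrist force passes 120 N, or if a joint passes its speed limit or range.

ROBOT

A 6-joint arm with a two-finger parallel gripper is mounted at the origin on the work surface. World frame = base frame: x ahead of the robot, y to its left, z up, the work surface at z = 0. Lengths are in m, angles in rad, forces in N, time in s.
With the tool pointing down it reaches from about 0.35 to 0.775 m from the base axis. Payload 7.3 kg.
Tool frame: the origin (TCP) lies at the centre of the arm's flange, where the gripper is bolted on; the fingertips stand 178 mm ahead of it and the grasp point (between the pads) lies 159 mm ahead of it (tip_extent is the distance from the TCP to the fingertips, in m); z points along the fingers, y is the line along which they close (so a half turn about z gives the same grasp; the last joint's range is limited). The gripper opens to 92 mm and grips with 3 to 60 N. Pads are 19 mm wide; open, the fingers measure 130 mm over their backs; the gripper's body (75 mm by 190 mm) begins 47 mm behind the grasp point.
Start: joints at [1.178, 0.342, 1.524, -0, 1.275, -0.146], TCP at [0.128, 0.509, 0.405] pointing down, gripper open.
Joint ranges: [-2.53, 2.53], [-0.77, 2.02], [0.04, 2.7], [-1, 4.14], [0.28, 2.66], [-3.11, 3.11]. Speed limits (rad/s): [2.57, 2.57, 3.14, 3.14, 3.14, 3.14].

INTERFACE

Orientations are given as [roll, pitch, yaw] about the fixed x, y, z axes, in that order (R = Rz(yaw) Ry(pitch) Rx(roll)).
In Python, from cell import * gives the robot as it stands.
- The arm moves only by the tool arm_command, never from a script. Its arguments are lists of equal length, an entry for each row: "xyz": the shift along the world's x, y, z in mm, a list of three; "spin": the turn about the world's z in degrees. In form: {"xyz": [[tx, ty, tz], ...], "spin": [spin, ...]}. A call has 1 to 20 rows; each row shifts and turns the commanded pose from where the row before left it; what a row does not reach is not made up. A row lasts 1/10 s, in which the tool goes at most 50 mm and 8.59 degrees, less where a joint would pass 70% of its speed; a pose out of reach is approached as far as the arm can. A call with a gripper value outside its range is refused whole. "jaw" is the opening, from -1 (shut) to 1 (fully open), set as the call begins (left out, the last holds). The fingers move at their own pace and stop on an object; "squeeze" is the grip in N (left out, the last holds). Time passes only in rows, so rows that do not move let the fingers close. It gives the time, the measured TCP pose, the force, the opening and the grip force at its end, in the units of the state.
- observe(): the state, without advancing time (a new reading comes with each control period).
- read_camera(name): name is "scene" or "top"; returns a dict with "img" (400x640x3 uint8, red, green, blue), "depth" (400x640 float32, m along the optical axis (not along the pixel's ray), 0 where there is no reading), "fx", "fy", "cx", "cy" (pixels), "world_from_camera" (4x4, takes a point from camera to world coordinates). Camera axes: x right, y up, looking along -z (the intrinsics and any distortion apply to the point x, -y, -z); pixel columns grow to the right and rows downward; lengths in m; the calibration is good to about 2 mm. A picture is of the moment at which its call begins.
- hand_in(): hands the job in; it is judged then, once.
The state is a dict: "time": time; "qpos": joint angles; "qvel": joint speeds; "joint_efforts": joint torques, N m; "tool_pos": TCP position; "tool_rot": TCP orientation; "contact_force": force on the tool from outside, world axes, zero at the start; "torque": the same for the moment, N m; "opening": finger opening in m; "grip_force": force on a finger pad.
Only numpy, scipy, OpenCV 4.12 (cv2) and the standard library are available. Lean on these libraries where they do the work, as an engineer would, in place of code of your own. Each camera call takes 0.05 s, during which the arm holds its last target. There are 200 camera calls.

## Working session

There is one attempt and no reset: what is moved stays moved. The work goes in short steps, Python scripts to look and compute and a tool call to move; the robot and the scene stay as the last step left them, time stands still between calls to the robot, and variables do not carry over. Pictures are saved under pics/ and viewed, at most 14 in all, crops included, and the job is handed in when it is done.

Besides the shell and the picture viewer there is one more tool, called after "Call:" by a JSON object that holds its "api" and its "payload". arm_command: Moves the arm, as the interface text tells. Its arguments: {"type":"object","properties":{"xyz":{"type":"array","items":{"type":"array","items":{"type":"number"}}},"spin":{"type":"array","items":{"type":"number"}},"jaw":{"type":"number"},"squeeze":{"type":"number"}},"required":["xyz","spin"]}

```bash
mkdir -p pics
python3 - <<'E'
from cell import *
import cv2,numpy as np,pickle
s=observe();print(s['tool_pos'],s['tool_rot'],s['opening'],s['time'])
for n in("scene","top"):
    c=read_camera(n);pickle.dump(c,open(f'{n}.pkl','wb'))
    cv2.imwrite(f'pics/{n}0.png',c['img'][...,::-1]);print(n,c['fx'],c['cx'],c['cy'],np.round(c['world_from_camera'],3),[k for k in c],(c['depth']>0).mean())
E
```

```text
[0.12820458 0.5089707  0.4040667 ] [-3.14012441e+00 -1.97076783e-04  2.89473794e+00] 0.09209108184690169 0.0
scene 487.5270810777558 313.74923108562837 201.59408526427674 [[ 0.869 -0.399  0.292  0.962]
 [ 0.494  0.685 -0.535 -0.684]
 [ 0.013  0.609  0.793  1.043]
 [ 0.     0.     0.     1.   ]] ['img', 'depth', 'fx', 'fy', 'cx', 'cy', 'world_from_camera'] 0.9957734375
top 429.91605347886446 314.6281729010185 203.40067053141064 [[ 1.000e-03  9.870e-01 -1.640e-01  3.980e-01]
 [-1.000e+00 -0.000e+00 -7.000e-03 -1.000e-02]
 [-7.000e-03  1.640e-01  9.860e-01  1.152e+00]
 [ 0.000e+00  0.000e+00  0.000e+00  1.000e+00]] ['img', 'depth', 'fx', 'fy', 'cx', 'cy', 'world_from_camera'] 0.99602734375
```

View pics/scene0.png

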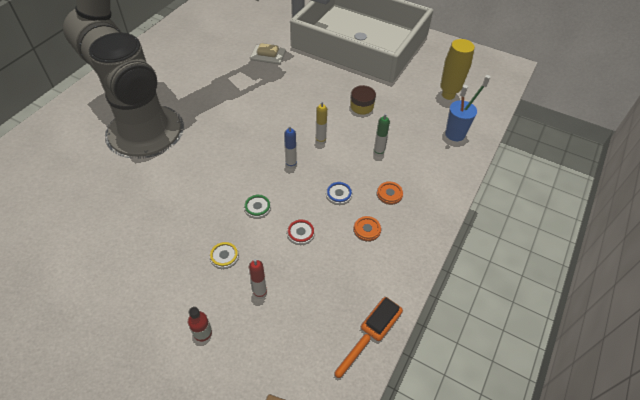

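View pics/top0.png

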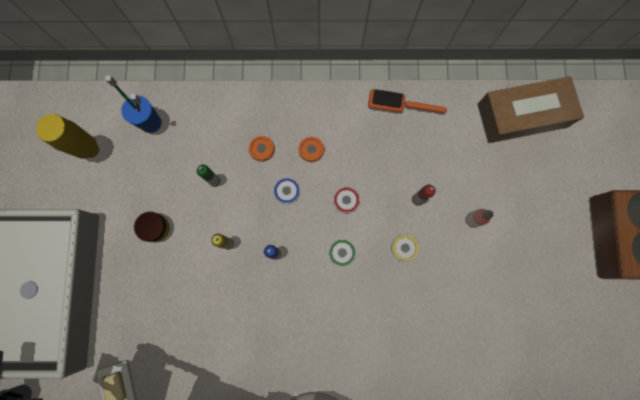

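The scene view shows the brushes at blue (290,147), yellow (321,123), green (382,134) and red (257,278). The docks are at green (257,206), blue (339,192), red (301,231) and yellow (224,254), with the two orange decoys at (390,193) and (367,228). The bottle is at (200,325) and the jar at (363,100). In the top view the same brushes are at (271,252), (220,240), (205,172) and (428,191), and the docks at (342,252), (286,190), (346,200) and (405,248).

```bash
cat > loc.py <<'E'
import cv2,numpy as np
from scipy.optimize import least_squares
HUE={'red':[(0,6),(170,180)],'yellow':[(20,34)],'green':[(45,90)],'blue':[(100,130)]}
def mask(c,col,seed,r):
    h=cv2.cvtColor(c['img'],cv2.COLOR_RGB2HSV);m=np.zeros(h.shape[:2],np.uint8)
    for a,b in HUE[col]: m|=cv2.inRange(h,(a,90,35),(b,255,255))
    roi=np.zeros_like(m);cv2.circle(roi,seed,r,255,-1);return m&roi
def ray(c,u,v):
    T=c['world_from_camera'];d=np.stack([(np.asarray(u)-c['cx'])/c['fx'],-(np.asarray(v)-c['cy'])/c['fy'],-np.ones_like(np.asarray(u,float))],-1)
    return T[:3,3],d@T[:3,:3].T
def pts(c,m):
    v,u=np.nonzero((m>0)&(c['depth']>0));o,d=ray(c,u,v);return o+d*c['depth'][v,u][:,None]
def tri(r1,r2):
    A=np.stack([r1[1],-r2[1]],1);t=np.linalg.lstsq(A,r2[0]-r1[0],rcond=None)[0]
    p,q=r1[0]+t[0]*r1[1],r2[0]+t[1]*r2[1];return (p+q)/2,np.linalg.norm(p-q)
def ringray(c,m):
    v,u=np.nonzero(m);e=cv2.fitEllipse(cv2.convexHull(np.stack([u,v],1).astype(np.int32)));return ray(c,*e[0])
def plane(r,z): return r[0]+r[1]*(z-r[0][2])/r[1][2]
def circ(P,zlo=.085,zhi=.123,r=.016):
    P=P[(P[:,2]>zlo)&(P[:,2]<zhi)]
    f=least_squares(lambda p:np.hypot(P[:,0]-p[0],P[:,1]-p[1])-r,P[:,:2].mean(0),loss='soft_l1',f_scale=.002)
    return f.x,len(P),np.sqrt(np.mean(f.fun**2))
def azim(c,m):
    v,u=np.nonzero(m);o,d=ray(c,u,v);a0=np.arctan2(*d[:,:2].mean(0)[::-1]);a=np.angle(np.exp(1j*(np.arctan2(d[:,1],d[:,0])-a0)))
    s=np.sort(a);return o,a0+(s[2]+s[-3])/2
E
python3 - <<'E'
from loc import *
import pickle
S,T=[pickle.load(open(n+'.pkl','rb')) for n in('scene','top')]
D={'green':((257,206),(342,252)),'blue':((339,192),(286,190)),'red':((301,231),(346,200)),'yellow':((224,254),(405,248))}
for k,(a,b) in D.items():
    ra,rb=ringray(S,mask(S,k,a,20)),ringray(T,mask(T,k,b,18));p,g=tri(ra,rb)
    print('dock',k,np.round(p*1e3,1),'gap',round(g*1e3,1),np.round(plane(ra,.016)*1e3,1)[:2],np.round(plane(rb,.016)*1e3,1)[:2])
B={'blue':((290,140),(271,252)),'yellow':((321,116),(220,240)),'green':((382,126),(205,172)),'red':((257,272),(428,191))}
for k,(a,b) in B.items():
    ms,mt=mask(S,k,a,22),mask(T,k,b,16)
    P,Q=pts(S,ms),pts(T,mt)
    o1,a1=azim(S,ms);o2,a2=azim(T,mt)
    A=np.array([[np.cos(a1),-np.cos(a2)],[np.sin(a1),-np.sin(a2)]]);t=np.linalg.solve(A,(o2-o1)[:2]);x=o1[:2]+t[0]*A[:,0]
    print('brush',k,'az',np.round(x*1e3,1),'circS',[np.round(np.array(i)*1e3,1) for i in circ(P)],'circT',[np.round(np.array(i)*1e3,1) for i in circ(Q)],'z',np.percentile(P[:,2],[1,99]).round(3),np.percentile(Q[:,2],[1,99]).round(3))
for k,n in(('red',(482,217)),):
    m=mask(T,k,n,20);P=pts(T,m);print('bottle',P.mean(0).round(3))
for n in((150,226),): 
    m=np.zeros((400,640),np.uint8);cv2.circle(m,n,5,255,-1);print('jar',pts(T,m).mean(0).round(3))
E
```

```text
dock green [456.9 -73.4  12.6] gap 0.3 [458.7 -75.4] [456.6 -73.3]
dock blue [623.7  75.   12.7] gap 0.2 [624.8  72.6] [622.9  74.7]
dock red [598.5 -86.6  13.5] gap 0.6 [599.6 -87.9] [597.9 -86.6]
dock yellow [ 469.7 -240.8   12.9] gap 0.4 [ 471.1 -242.3] [ 469.7 -240. ]
brush blue az [453.8 103. ] circS [array([452.9, 103.5]), np.float64(85000.0), np.float64(1.8)] circT [array([454.3, 103.6]), np.float64(4000.0), np.float64(0.2)] z [0.082 0.137] [0.112 0.138]
brush yellow az [481.1 230.7] circS [array([479.7, 230.2]), np.float64(101000.0), np.float64(1.6)] circT [array([480.8, 230.3]), np.float64(39000.0), np.float64(0.4)] z [0.08  0.137] [0.086 0.143]loc.py:21: RuntimeWarning: Mean of empty slice.
  f=least_squares(lambda p:np.hypot(P[:,0]-p[0],P[:,1]-p[1])-r,P[:,:2].mean(0),loss='soft_l1',f_scale=.002)
  ret = um.true_divide(
Traceback (most recent call last):
  File "loc.py", line 21, in circ
    f=least_squares(lambda p:np.hypot(P[:,0]-p[0],P[:,1]-p[1])-r,P[:,:2].mean(0),loss='soft_l1',f_scale=.002)
ValueError: Initial guess is outside of provided bounds
```

Run:
```python
from loc import *
import pickle
S,T=[pickle.load(open(n+'.pkl','rb')) for n in('scene','top')]
for n,a in{'green':(342,252),'blue':(286,190),'red':(346,200),'yellow':(405,248)}.items():
    m=np.zeros((400,640),np.uint8);cv2.circle(m,a,7,255,-1);print('seat',n,np.median(pts(T,m)[:,2]).round(4))
for k,(a,b) in {'green':((382,126),(205,172)),'red':((257,272),(428,191))}.items():
    ms,mt=mask(S,k,a,22),mask(T,k,b,16)
    P,Q=pts(S,ms),pts(T,mt)
    o1,a1=azim(S,ms);o2,a2=azim(T,mt)
    A=np.array([[np.cos(a1),-np.cos(a2)],[np.sin(a1),-np.sin(a2)]]);t=np.linalg.solve(A,(o2-o1)[:2]);x=o1[:2]+t[0]*A[:,0]
    print('brush',k,'az',np.round(x*1e3,1),len(P),len(Q))
    for p in(P,Q):
        if len(p):print(np.percentile(p[:,2],[1,99]).round(3),circ(p,.06,.125) if (p[:,2]<.123).sum()>5 else p.mean(0))
m=mask(T,'red',(482,217),20);print('bottle',pts(T,m).mean(0).round(3))
m=np.zeros((400,640),np.uint8);cv2.circle(m,(150,226),5,255,-1);print('jar',pts(T,m).mean(0).round(3))
h=cv2.cvtColor(T['img'],cv2.COLOR_RGB2HSV);print(h[172,205],h[170:176,203:207,0])
```

```text
seat green 0.0101
seat blue 0.0099
seat red 0.0099
seat yellow 0.0103
brush green az [651.8 273.2] 38 111
[0.128 0.138] [0.65398649 0.2666455  0.13333803]
[0.097 0.138] (array([0.65171431, 0.27317351]), 27, np.float64(0.0007769546384066426))
brush red az [ 598.  -276.1] 247 150
[0.08  0.137] (array([ 0.60017952, -0.27909451]), 138, np.float64(0.001009216056255075))
[0.092 0.14 ] (array([ 0.60075169, -0.2798162 ]), 48, np.float64(0.0009285344370096295))
bottle [ 0.536 -0.419  0.081]
jar [0.521 0.42  0.058]
[ 65 136  62] [[65 65 65 65]
 [66 65 64 64]
 [65 65 65 63]
 [65 65 64 61]
 [64 65 64 62]
 [64 63 63 65]]
```

Call:
{"api": "arm_command", "payload": {"xyz": [[18.1,-22.5,0],[18.1,-22.5,0],[18.1,-22.5,0],[18.1,-22.5,0],[18.1,-22.5,0],[18.1,-22.5,0],[18.1,-22.5,0],[18.1,-22.5,0],[18.1,-22.5,0],[18.1,-22.5,0],[18.1,-22.5,0],[18.1,-22.5,0],[18.1,-22.5,0],[18.1,-22.5,0],[18.1,-22.5,0],[18.1,-22.5,0],[18.1,-22.5,0],[18.1,-22.5,0],[0,0,0],[0,0,0]], "spin": [0,0,0,0,0,0,0,0,0,0,0,0,0,0,0,0,0,0,0,0], "jaw": 1, "squeeze": 20}}

```text
time: 2.1
tool_pos: [0.454, 0.1038, 0.4043]
tool_rot: [-3.142, -0.001, 2.893]
contact_force: [0.1, 0.8, 1.0]
opening: 0.0917
grip_force: 0.0
```

Run:
```python
from loc import *
import pickle
for n in('scene','top'):
    c=pickle.load(open(n+'.pkl','rb'));P=pts(c,np.ones((400,640),np.uint8))
    k=(P[:,2]>.14)&(P[:,0]>.5)&(P[:,0]<1)&(P[:,1]>.3)&(P[:,1]<.6)
    q=P[k];i=np.argsort(np.hypot(q[:,0]-.652,q[:,1]-.273))[:400:60];print(n,len(q),q[i].round(3))
```

```text
scene 538 [[0.803 0.416 0.197]
 [0.81  0.429 0.152]
 [0.847 0.471 0.212]
 [0.855 0.48  0.214]
 [0.734 0.583 0.179]
 [0.715 0.59  0.171]
 [0.754 0.583 0.151]]
top 680 [[0.802 0.416 0.194]
 [0.804 0.428 0.183]
 [0.84  0.475 0.164]
 [0.843 0.481 0.197]
 [0.731 0.582 0.143]
 [0.741 0.583 0.174]
 [0.718 0.59  0.153]]
```

Call:
{"api": "arm_command", "payload": {"xyz": [[0,0,-14],[0,0,-14],[0,0,-14],[0,0,-14],[0,0,-14],[0,0,-14],[0,0,-14],[0,0,-14],[0,0,-14],[0,0,-7],[0,0,0],[0,0,0]], "spin": [0,0,0,0,0,0,0,0,0,0,0,0]}}

```text
time: 3.3
tool_pos: [0.454, 0.1045, 0.2722]
tool_rot: [3.141, 0.0, 2.895]
contact_force: [-1.3, 0.4, -0.5]
opening: 0.0918
grip_force: 0.0
```

Call:
{"api": "arm_command", "payload": {"xyz": [[0,0,0],[0,0,0],[0,0,0],[0,0,0],[0,0,0],[0,0,0],[0,0,0],[0,0,0],[0,0,0],[0,0,0],[0,0,0],[0,0,0]], "spin": [0,0,0,0,0,0,0,0,0,0,0,0], "jaw": -1, "squeeze": 20}}

```text
time: 4.5
tool_pos: [0.454, 0.1041, 0.2717]
tool_rot: [3.142, 0.0, 2.895]
contact_force: [-0.6, -0.5, 0.0]
opening: 0.0316
grip_force: 20.0
```

Call:
{"api": "arm_command", "payload": {"xyz": [[0,0,5],[0,0,10],[0,0,10],[0,0,10],[0,0,5],[8.5,-1.5,0],[17,-3,0],[17,-3,0],[17,-3,0],[17,-3,0],[17,-3,0],[17,-3,0],[17,-3,0],[17,-3,0],[17,-3,0],[8,-1,0],[0,0,0],[0,0,0]], "spin": [0,0,0,0,0,0,0,0,0,0,0,0,0,0,0,0,0,0]}}

```text
time: 6.3
tool_pos: [0.6232, 0.0747, 0.3112]
tool_rot: [-3.141, -0.001, 2.895]
contact_force: [-0.1, 0.3, -1.7]
opening: 0.0316
grip_force: 20.0
```

Run:
```python
from cell import *
from loc import *
c=read_camera('scene');s=observe();print(s['tool_pos'],s['opening'],s['grip_force'])
cv2.imwrite('pics/a1.png',cv2.resize(c['img'][100:260,240:440,::-1],None,fx=3,fy=3))
```

```text
[0.62298413 0.07475357 0.31142063] 0.03133760140411101 19.999867854639888
```

View pics/a1.png

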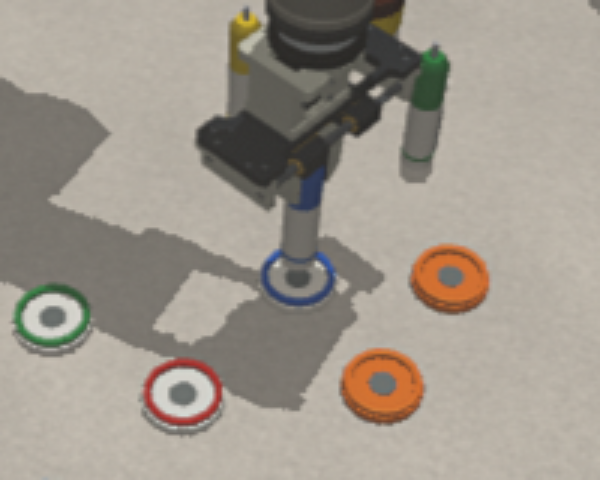

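The crop shows the blue handle held upright over the blue dock at (298,250), with the other brushes undisturbed. I'm lowering it onto the seat.

Call:
{"api": "arm_command", "payload": {"xyz": [[0,0,-7],[0,0,-7],[0,0,-6],[0,0,-4],[0,0,-3],[0,0,-1],[0,0,-1],[0,0,0],[0,0,0]], "spin": [0,0,0,0,0,0,0,0,0]}}

```text
time: 7.25
tool_pos: [0.6236, 0.0746, 0.2829]
tool_rot: [3.141, 0.0, 2.895]
contact_force: [0.1, -0.7, -0.9]
opening: 0.0311
grip_force: 20.0
```

Call:
{"api": "arm_command", "payload": {"xyz": [[0,0,-1],[0,0,-0.5],[0,0,0],[0,0,0]], "spin": [0,0,0,0]}}

```text
time: 7.65
tool_pos: [0.6236, 0.0746, 0.2817]
tool_rot: [3.141, 0.001, 2.895]
contact_force: [-0.4, -0.2, 3.7]
opening: 0.0315
grip_force: 20.0
```

Call:
{"api": "arm_command", "payload": {"xyz": [[0,0,0],[0,0,0],[0,0,0],[0,0,0],[0,0,0],[0,0,0],[0,0,0],[0,0,0],[0,0,0],[0,0,0],[0,0,8],[0,0,15],[0,0,15],[0,0,15],[0,0,15],[0,0,15],[0,0,7],[0,0,0]], "spin": [0,0,0,0,0,0,0,0,0,0,0,0,0,0,0,0,0,0], "jaw": 1}}

```text
time: 9.45
tool_pos: [0.6237, 0.0746, 0.3727]
tool_rot: [3.141, 0.003, 2.895]
contact_force: [0.1, 0.2, -1.0]
opening: 0.0918
grip_force: 0.0
```

Call:
{"api": "arm_command", "payload": {"xyz": [[-14.3,15.6,0],[-14.3,15.6,0],[-14.3,15.6,0],[-14.3,15.6,0],[-14.3,15.6,0],[-14.3,15.6,0],[-14.3,15.6,0],[-14.3,15.6,0],[-14.3,15.6,0],[-14.3,15.6,0],[0,0,0],[0,0,-14],[0,0,-14],[0,0,-14],[0,0,-14],[0,0,-14],[0,0,-14],[0,0,-14],[0,0,-3],[0,0,0]], "spin": [0,0,0,0,0,0,0,0,0,0,0,0,0,0,0,0,0,0,0,0]}}

```text
time: 11.45
tool_pos: [0.4808, 0.2302, 0.2696]
tool_rot: [-3.141, -0.001, 2.894]
contact_force: [0.6, 1.0, 0.5]
opening: 0.0918
grip_force: 0.0
```

Run:
```python
from cell import *
from loc import *
T=read_camera('top')
h=cv2.cvtColor(T['img'],cv2.COLOR_RGB2HSV)
P=pts(T,mask(T,'blue',(286,190),30));P=P[P[:,2]>.08]
print(len(P),np.median(P,0),P[:,2].max(),circ(P,.09,.133) if len(P) else 0)
cv2.imwrite('pics/t1.png',cv2.resize(T['img'][120:300,160:360,::-1],None,fx=3,fy=3))
```

```text
121 [0.61850827 0.07273578 0.1413673 ] 0.1529346458977785 (array([0.62403632, 0.07430817]), 15, np.float64(0.0004937517539616051))
```

View pics/t1.png

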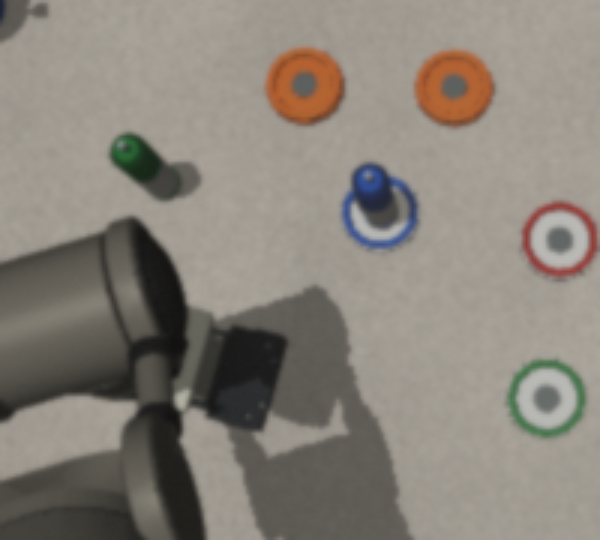

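In the crop the blue handle stands in the blue ring at (372,200), about 1 mm from the dock centre. Yellow is next.

Call:
{"api": "arm_command", "payload": {"xyz": [[0,0,0],[0,0,0],[0,0,0],[0,0,0],[0,0,0],[0,0,0],[0,0,0],[0,0,0],[0,0,0],[0,0,0],[0,0,0],[0,0,0]], "spin": [0,0,0,0,0,0,0,0,0,0,0,0], "jaw": -1, "squeeze": 20}}

```text
time: 12.7
tool_pos: [0.4805, 0.2306, 0.2702]
tool_rot: [3.142, -0.0, 2.895]
contact_force: [-0.2, -0.4, -0.8]
opening: 0.0315
grip_force: 20.0
```

Call:
{"api": "arm_command", "payload": {"xyz": [[0,0,5],[0,0,10],[0,0,10],[0,0,10],[0,0,5],[0,-10,0],[0,-20,0],[0,-30,0],[0,-30,0],[0,-30,0],[0,-30,0],[0,-30,0],[0,-30,0],[0,-30,0],[0,-30,0],[0,-30,0],[0,-30,0],[0,-30,0],[0,-30,0],[0,-20,0]], "spin": [0,0,0,0,0,0,0,0,0,0,0,0,0,0,0,0,0,0,0,0]}}

```text
time: 14.7
tool_pos: [0.4798, -0.1817, 0.3099]
tool_rot: [-3.141, -0.0, 2.893]
contact_force: [0.1, 0.1, -1.1]
opening: 0.0314
grip_force: 20.0
```

Call:
{"api": "arm_command", "payload": {"xyz": [[-5,-20,0],[-5,-20,0],[-0.5,-12,0],[0,-7,0],[0,0,0],[0,0,0],[0,0,0]], "spin": [0,0,0,0,0,0,0]}}

```text
time: 15.4
tool_pos: [0.4702, -0.2376, 0.3102]
tool_rot: [3.141, -0.0, 2.896]
contact_force: [-0.9, -0.4, -0.9]
opening: 0.0317
grip_force: 20.0
```

Call:
{"api": "arm_command", "payload": {"xyz": [[0,-2.5,-7],[0,0,-7],[0,0,-6],[0,0,-4],[0,0,-3],[0,0,-1],[0,0,-1],[0,0,-1],[0,0,-0.5],[0,0,0],[0,0,0]], "spin": [0,0,0,0,0,0,0,0,0,0,0]}}

```text
time: 16.5
tool_pos: [0.4701, -0.241, 0.2802]
tool_rot: [-3.141, 0.001, 2.895]
contact_force: [-0.7, 0.8, 3.7]
opening: 0.0317
grip_force: 20.0
```

Call:
{"api": "arm_command", "payload": {"xyz": [[0,0,0],[0,0,0],[0,0,0],[0,0,0],[0,0,0],[0,0,0],[0,0,0],[0,0,0],[0,0,0],[0,0,0],[0,0,8],[0,0,15],[0,0,15],[0,0,15],[0,0,15],[0,0,15],[0,0,7],[0,0,0]], "spin": [0,0,0,0,0,0,0,0,0,0,0,0,0,0,0,0,0,0], "jaw": 1}}

```text
time: 18.3
tool_pos: [0.4701, -0.241, 0.371]
tool_rot: [-3.141, 0.002, 2.895]
contact_force: [0.4, 0.1, 0.2]
opening: 0.0914
grip_force: 0.0
```

Call:
{"api": "arm_command", "payload": {"xyz": [[13,-3.9,0],[13,-3.9,0],[13,-3.9,0],[13,-3.9,0],[13,-3.9,0],[13,-3.9,0],[13,-3.9,0],[13,-3.9,0],[13,-3.9,0],[13.3,-3.6,0],[0,0,0],[0,0,-14],[0,0,-14],[0,0,-14],[0,0,-14],[0,0,-14],[0,0,-14],[0,0,-14],[0,0,-2],[0,0,0]], "spin": [0,0,0,0,0,0,0,0,0,0,0,0,0,0,0,0,0,0,0,0]}}

```text
time: 20.3
tool_pos: [0.6003, -0.2796, 0.2691]
tool_rot: [3.141, -0.001, 2.895]
contact_force: [0.3, 0.2, 1.0]
opening: 0.0913
grip_force: 0.0
```

Call:
{"api": "arm_command", "payload": {"xyz": [[0,0,0],[0,0,0],[0,0,0],[0,0,0],[0,0,0],[0,0,0],[0,0,0],[0,0,0],[0,0,0],[0,0,0],[0,0,0],[0,0,0]], "spin": [0,0,0,0,0,0,0,0,0,0,0,0], "jaw": -1, "squeeze": 20}}

```text
time: 21.5
tool_pos: [0.6003, -0.2796, 0.2697]
tool_rot: [3.141, -0.0, 2.895]
contact_force: [-0.2, -0.2, 0.2]
opening: 0.0316
grip_force: 20.0
```

Red to (598.3, -86.7), a shift of (-2, +193).

Call:
{"api": "arm_command", "payload": {"xyz": [[0,0,5],[0,0,10],[0,0,10],[0,0,10],[0,0,5],[-2,10,0],[0,20,0],[0,20,0],[0,20,0],[0,20,0],[0,20,0],[0,20,0],[0,20,0],[0,20,0],[0,15,0],[0,8,0],[0,0,0],[0,0,0],[0,0,0]], "spin": [0,0,0,0,0,0,0,0,0,0,0,0,0,0,0,0,0,0,0]}}

```text
time: 23.4
tool_pos: [0.5984, -0.0874, 0.3097]
tool_rot: [-3.141, 0.0, 2.894]
contact_force: [-0.7, -0.6, -1.4]
opening: 0.0316
grip_force: 20.0
```

Run:
```python
from cell import *
from loc import *
c=read_camera('scene')
cv2.imwrite('pics/a2.png',cv2.resize(c['img'][120:360,160:420,::-1],None,fx=2,fy=2))
```

```text
(no output)
```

View pics/a2.png

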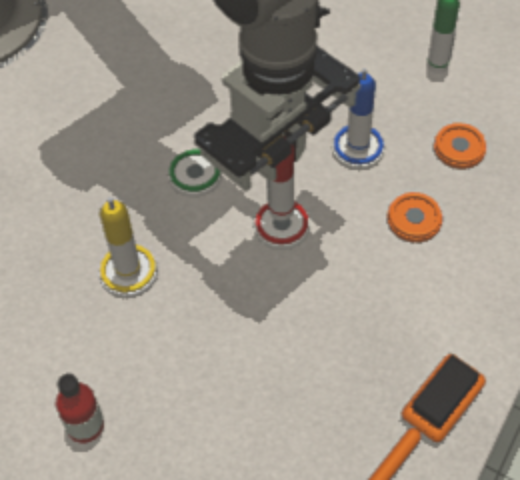

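Yellow stands in its ring at (125,265), blue at (358,140), and red hangs centred above its own ring at (282,215). I'm lowering red.

Call:
{"api": "arm_command", "payload": {"xyz": [[0,0.5,-7],[0,0,-7],[0,0,-6],[0,0,-4],[0,0,-3],[0,0,-1],[0,0,-1],[0,0,-1],[0,0,-0.5],[0,0,0],[0,0,0]], "spin": [0,0,0,0,0,0,0,0,0,0,0]}}

```text
time: 24.55
tool_pos: [0.5984, -0.0861, 0.2797]
tool_rot: [3.142, 0.001, 2.895]
contact_force: [-0.7, 0.9, 1.2]
opening: 0.0316
grip_force: 20.0
```

Call:
{"api": "arm_command", "payload": {"xyz": [[0,0,-0.5],[0,0,0],[0,0,0]], "spin": [0,0,0]}}

```text
time: 24.85
tool_pos: [0.5985, -0.0861, 0.2796]
tool_rot: [3.141, 0.001, 2.895]
contact_force: [-1.4, 1.0, 5.6]
opening: 0.0318
grip_force: 20.0
```

Call:
{"api": "arm_command", "payload": {"xyz": [[0,0,0],[0,0,0],[0,0,0],[0,0,0],[0,0,0],[0,0,0],[0,0,0],[0,0,0],[0,0,0],[0,0,0],[0,0,8],[0,0,15],[0,0,15],[0,0,15],[0,0,15],[0,0,15],[0,0,7],[0,0,0]], "spin": [0,0,0,0,0,0,0,0,0,0,0,0,0,0,0,0,0,0], "jaw": 1}}

```text
time: 26.65
tool_pos: [0.5985, -0.0861, 0.3702]
tool_rot: [3.142, 0.003, 2.895]
contact_force: [-0.2, 0.4, -1.0]
opening: 0.0916
grip_force: 0.0
```

Call:
{"api": "arm_command", "payload": {"xyz": [[4.4,30,0],[4.4,30,0],[4.4,30,0],[4.4,30,0],[4.4,30,0],[4.4,30,0],[4.4,30,0],[4.4,30,0],[4.4,30,0],[4.4,30,0],[4.6,30,0],[4.6,29.3,0],[0,0,0],[0,0,0]], "spin": [0,0,0,0,0,0,0,0,0,0,0,0,0,0]}}

```text
time: 28.05
tool_pos: [0.6513, 0.2736, 0.3674]
tool_rot: [-3.14, -0.002, 2.896]
contact_force: [0.3, -0.7, 0.5]
opening: 0.0918
grip_force: 0.0
```

Call:
{"api": "arm_command", "payload": {"xyz": [[0,0,-14],[0,0,-14],[0,0,-14],[0,0,-14],[0,0,-14],[0,0,-14],[0,0,-14],[0,0,-1],[0,0,0],[0,0,0]], "spin": [0,0,0,0,0,0,0,0,0,0]}}

```text
time: 29.05
tool_pos: [0.6518, 0.2733, 0.2705]
tool_rot: [3.141, 0.001, 2.895]
contact_force: [0.4, -0.4, -0.5]
opening: 0.0918
grip_force: 0.0
```

Call:
{"api": "arm_command", "payload": {"xyz": [[0,0,0],[0,0,0],[0,0,0],[0,0,0],[0,0,0],[0,0,0],[0,0,0],[0,0,0],[0,0,0],[0,0,0],[0,0,0],[0,0,0]], "spin": [0,0,0,0,0,0,0,0,0,0,0,0], "jaw": -1, "squeeze": 20}}

```text
time: 30.25
tool_pos: [0.6515, 0.2732, 0.2697]
tool_rot: [3.141, 0.0, 2.895]
contact_force: [-0.3, 1.0, -0.8]
opening: 0.0316
grip_force: 20.0
```

Call:
{"api": "arm_command", "payload": {"xyz": [[0,0,5],[0,0,10],[0,0,10],[0,0,10],[0,0,5],[-10,-6,0],[-20,-12.5,0],[-20,-12.5,0],[-20,-12.5,0],[-20,-12.5,0],[-20,-12.5,0],[-20,-12.5,0],[-20,-12.5,0],[-10,-6.5,0],[0,0,0]], "spin": [0,0,0,0,0,0,0,0,0,0,0,0,0,0,0]}}

```text
time: 31.75
tool_pos: [0.4906, 0.1727, 0.3104]
tool_rot: [-3.141, -0.0, 2.894]
contact_force: [-0.4, -0.1, -1.6]
opening: 0.0316
grip_force: 20.0
```

Call:
{"api": "arm_command", "payload": {"xyz": [[-1.7,-12,0],[-3,-22,0],[-3,-22,0],[-3,-22,0],[-3,-22,0],[-3,-22,0],[-3,-22,0],[-3,-22,0],[-3,-22,0],[-3,-22,0],[-3,-22,0],[-2,-12,0],[-1,-3,0],[0,0,0],[0,0,0],[0,0,0]], "spin": [0,0,0,0,0,0,0,0,0,0,0,0,0,0,0,0]}}

```text
time: 33.35
tool_pos: [0.457, -0.0731, 0.3098]
tool_rot: [3.141, 0.0, 2.896]
contact_force: [-0.2, -0.6, -1.8]
opening: 0.0317
grip_force: 20.0
```

Call:
{"api": "arm_command", "payload": {"xyz": [[0,0,-7],[0,0,-7],[0,0,-6],[0,0,-4],[0,0,-3],[0,0,-1],[0,0,-1],[0,0,-1],[0,0,-0.5],[0,0,0],[0,0,0]], "spin": [0,0,0,0,0,0,0,0,0,0,0]}}

```text
time: 34.45
tool_pos: [0.457, -0.0738, 0.2796]
tool_rot: [-3.142, 0.001, 2.895]
contact_force: [-0.7, 0.6, 3.5]
opening: 0.0315
grip_force: 20.0
```

Seated. I'll release, rise, and move back out of the way.

Call:
{"api": "arm_command", "payload": {"xyz": [[0,0,0],[0,0,0],[0,0,0],[0,0,0],[0,0,0],[0,0,0],[0,0,0],[0,0,0],[0,0,0],[0,0,0],[0,0,8],[0,0,15],[0,0,15],[0,0,15],[0,0,15],[0,0,15],[0,0,15],[0,0,10]], "spin": [0,0,0,0,0,0,0,0,0,0,0,0,0,0,0,0,0,0], "jaw": 1}}

```text
time: 36.25
tool_pos: [0.4568, -0.0738, 0.3889]
tool_rot: [-3.142, 0.002, 2.895]
contact_force: [-1.2, 0.5, -0.1]
opening: 0.0915
grip_force: 0.0
```

Call:
{"api": "arm_command", "payload": {"xyz": [[0,20,0],[0,20,0],[0,20,0],[0,20,0],[0,20,0],[0,20,0],[0,20,0],[0,20,0],[0,20,0],[0,20,0],[0,20,0],[0,20,0],[0,20,0],[0,20,0],[0,20,0],[0,10,0],[0,0,0],[0,0,0]], "spin": [0,0,0,0,0,0,0,0,0,0,0,0,0,0,0,0,0,0]}}

```text
time: 38.05
tool_pos: [0.4568, 0.2358, 0.3872]
tool_rot: [-3.141, -0.0, 2.895]
contact_force: [0.1, -0.2, -0.6]
opening: 0.0912
grip_force: 0.0
```

Run:
```python
from cell import *
from loc import *
T=read_camera('top');S=read_camera('scene')
D={'green':(456.9,-73.4),'blue':(623.5,74.9),'red':(598.3,-86.7),'yellow':(469.8,-240.5)}
for c in(T,S):
  W=np.linalg.inv(c['world_from_camera'])
  for k,(x,y) in D.items():
    p=W@[x/1e3,y/1e3,.12,1];u=int(c['cx']-c['fx']*p[0]/p[2]);v=int(c['cy']+c['fy']*p[1]/p[2])
    P=pts(c,mask(c,k,(u,v),22));P=P[P[:,2]>.06];
    print(k,len(P),P[:,2].min().round(3),P[:,2].max().round(3),circ(P,.09,.134)[0]*1e3-(x,y))
cv2.imwrite('pics/fin.png',S['img'][...,::-1]);cv2.imwrite('pics/fint.png',T['img'][...,::-1]);print(observe()['time'])
```

```text
loc.py:21: RuntimeWarning: Mean of empty slice.
  f=least_squares(lambda p:np.hypot(P[:,0]-p[0],P[:,1]-p[1])-r,P[:,:2].mean(0),loss='soft_l1',f_scale=.002)
  ret = um.true_divide(
Traceback (most recent call last):
  File "loc.py", line 21, in circ
    f=least_squares(lambda p:np.hypot(P[:,0]-p[0],P[:,1]-p[1])-r,P[:,:2].mean(0),loss='soft_l1',f_scale=.002)
ValueError: Initial guess is outside of provided bounds
```

Run:
```python
from cell import *
from loc import *
T=read_camera('top');S=read_camera('scene')
cv2.imwrite('pics/fin.png',S['img'][...,::-1])
D={'green':(456.9,-73.4),'blue':(623.5,74.9),'red':(598.3,-86.7),'yellow':(469.8,-240.5)}
for c in(T,S):
  W=np.linalg.inv(c['world_from_camera'])
  for k,(x,y) in D.items():
    p=W@[x/1e3,y/1e3,.12,1];u=int(c['cx']-c['fx']*p[0]/p[2]);v=int(c['cy']+c['fy']*p[1]/p[2])
    P=pts(c,mask(c,k,(u,v),22));P=P[P[:,2]>.06]
    n=((P[:,2]>.09)&(P[:,2]<.135)).sum()
    print(k,(u,v),len(P),P[:,2].min().round(3),P[:,2].max().round(3),circ(P,.09,.135)[0]*1e3-(x,y) if n>8 else P.mean(0)*1e3)
```

```text
green (344, 249) 71 0.133 0.148 [456.39985962 -73.88675988 144.00358979]
blue (283, 181) 123 0.113 0.152 [ 0.67504044 -0.73440965]
red (349, 191) 132 0.101 0.163 [1.02524267 0.28894863]
yellow (414, 244) 129 0.106 0.149 [ 0.45187004 -1.4740662 ]
green (253, 178) 52 0.138 0.148 [460.74882434 -78.60503781 143.19904425]
blue (340, 164) 186 0.089 0.15 [-0.46783081 -0.511344  ]
red (299, 204) 227 0.063 0.151 [0.38423166 0.81929721]
yellow (217, 228) 260 0.061 0.153 [ 0.25538125 -0.79335161]
```

View pics/fin.png

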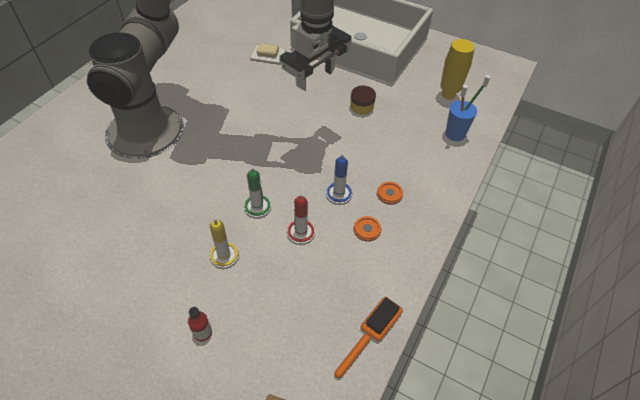

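All four handles stand upright in their own rings: green (257,200), blue (339,188), red (301,227) and yellow (222,250). The bottle and jar haven't moved, and the gripper is clear.

```bash
python3 -c "
from cell import *
print(hand_in())"
```

```text
the job is handed in; nothing more can be done
None
```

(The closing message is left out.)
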